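# Give the mixed-up lids back to their own dishes

### The arm

A 7-joint arm with a two-finger parallel gripper is mounted at the origin on a cart in front of the work surface, level with it; the furniture and walls round the work are solid. World frame = base frame: x ahead of the robot, y to its left, z up, the work surface at z = 0. Lengths are in mm, angles in rad, forces in N, time in s.
With the tool pointing down it reaches from about 400 to 875 mm from the base axis. Payload 4.4 kg.
Tool frame: the origin (TCP) lies on the mounting face of the last link; the fingertips stand 173 mm ahead of it and the grasp point (between the pads) lies 155 mm ahead of it; z points along the fingers, y is the line along which they close (so a half turn about z gives the same grasp; the last joint's range is limited). The gripper opens to 85 mm and grips with 20 to 120 N. Pads are 22 mm wide; open, the fingers measure 114 mm over their backs; the gripper's body (76 mm by 85 mm) begins 54 mm behind the grasp point. The pads swing forward as they close: fully open they stand 13 mm farther back than shut.
Start: joints at [-1.244, 0.628, 0.038, 1.517, -0.027, 0.996, -0.02], TCP at [248.788, 600.516, 404.713] pointing down, gripper open.
Joint ranges: [-3.06, 3.06], [-0.37, 2.12], [-1.25, 1.32], [0.18, 2.47], [-1.1, 4.24], [0.23, 1.98], [-2.94, 2.94]. Speed limits (rad/s): [2.57, 2.57, 3.14, 3.14, 3.14, 3.14, 3.14].

### API

Orientations are given as [roll, pitch, yaw] about the fixed x, y, z axes, in that order (R = Rz(yaw) Ry(pitch) Rx(roll)).
In Python, from cell import * gives the robot as it stands. The module is installed in compiled form; this text tells all that it offers.
- The arm moves only by the tool jog_arm, never from a script. Its argument "steps" is a list of rows, each a list of 7 numbers: the opening, from -1 (shut) to 1 (fully open), so that 0 is half open, then the shift along the tool's x, y, z as a fraction of full scale, then the turn, a rotation vector about the tool's x, y, z as a fraction of full scale. A call has 1 to 10 rows; each row shifts and turns the commanded pose from where the row before left it, along the tool's axes as they then stand; what a row does not reach is not made up. Full scale, the value 1, is 500 mm for a shift and 2 rad for a turn. A row lasts 1/8 s, in which the tool goes at most 62.5 mm and 10.7 degrees, less where a joint would pass 70% of its speed; a pose out of reach is approached as far as the arm can. A call with a number of a shift or a turn outside -1 to 1 is refused whole. A call with a gripper value outside its range is refused whole. The fingers move at their own pace and stop on an object; the grip force is fixed at half the most. Time passes only in rows, so rows that do not move let the fingers close. It gives the time, the measured TCP pose, the force, the opening and the grip force at its end, in the units of the state.
- read_state(): the state, without advancing time (a new reading comes with each control period).
- get_image(name): name is "scene" or "top"; returns a dict with "pixels" (384x512x3 uint8, red, green, blue), "depth" (384x512 float32, mm along the optical axis (not along the pixel's ray), 0 where there is no reading), "vertical_fov" (degrees; the focal length in pixels is half the picture's height over the tangent of half this angle, whatever the lens; pixels are square), "cx", "cy" (the principal point, pixels), "k1" (the pictures are not rectified: a ray, as slopes to the right and down, at radius r is drawn at 1 + k1 r^2 times it, then the intrinsics apply), "R" (3x3) and "t" (3): a world point X has camera coordinates R X + t. Camera axes: x right, y down, z forward; pixel columns grow to the right and rows downward; lengths in mm; the calibration is good to about 2 mm. A picture is of the moment at which its call begins.
- finish_job(): hands the job in; it is judged then, once.
The state is a dict: "clock": time; "qpos": joint angles; "qd": joint speeds; "tau": joint torques, N m; "eef_pos": TCP position; "tool_rot": TCP orientation; "force": force on the tool from outside, world axes, zero at the start; "torque": the same for the moment, N m; "width": finger opening in mm; "gripper_force": force on a finger pad.
Only numpy, scipy, OpenCV 4.12 (cv2) and the standard library are available. Lean on these libraries where they do the work, as an engineer would, in place of code of your own. Each camera call takes 0.05 s, during which the arm holds its last target. There are 200 camera calls.

### The job

After the washing-up the wooden lids of the three stoneware dishes were put on the wrong dishes, so none of them closes. Swap them round, using the trivet or any clear spot as a stopover, until every lid has dropped fully home in the dish of its own shape. Leave the dishes standing where they are and do not upset the spice jars or the mug.

Things in the scene. Friction and masses are not known exactly. Their poses are not given: they have to be found in the camera images.
- lid_round_mid (a point): round wooden lid, 0.09 kg, 52 mm high; the point is its middle, 26 mm up, z up. From below: plug 69 mm diameter, 12 mm deep, narrower at its foot; flange 88 mm diameter, 8 mm thick; round knob 32 mm high, 26 mm thick in its upper half (grasp there, tips clear of the flange, whose top is 6 mm under the point). Starts on the oblong dish, plug resting on the rim, any yaw.
- lid_square_mid (a point): square wooden lid, 0.09 kg, 52 mm high; the point is its middle, 26 mm up, z up. From below: plug 63 x 63 mm, 12 mm deep, narrower at its foot; flange 82 x 82 mm, 8 mm thick; round knob 32 mm high, 26 mm thick in its upper half (grasp there, tips clear of the flange, whose top is 6 mm under the point). Starts on the round dish, plug resting on the rim, any yaw.
- lid_oblong_mid (a point): oblong wooden lid, 0.09 kg, 52 mm high; the point is its middle, 26 mm up, z up. From below: plug 47 (x) by 81 mm (y), 12 mm deep, narrower at its foot; flange 66 (its x) by 100 mm (its y), 8 mm thick; round knob 32 mm high, 26 mm thick in its upper half (grasp there, tips clear of the flange, whose top is 6 mm under the point). Starts on the square dish, plug resting on the rim, any yaw.
- dish_round: round open stoneware dish, 88 mm diameter outside, 60 mm high, mouth 76 mm diameter: 3.5 mm play round its lid's plug; 0.5 kg, loose. Origin: centre of its underside, z up. With its own lid home (flange on the rim) the lid's point is 74 mm above this origin; a wrong lid stays 12 mm higher.
- dish_square: square open stoneware dish, 82 x 82 mm outside, 60 mm high, mouth 70 x 70 mm: 3.5 mm play round its lid's plug; 0.5 kg, loose. Origin: centre of its underside, z up. Lid and dish axes parallel, any quarter turn. With its own lid home (flange on the rim) the lid's point is 74 mm above this origin; a wrong lid stays 12 mm higher.
- dish_oblong: oblong open stoneware dish, 66 (its x) by 100 mm (its y) outside, 60 mm high, mouth 54 (x) by 88 mm (y): 3.5 mm play round its lid's plug; 0.5 kg, loose. Origin: centre of its underside, z up. Lid and dish axes parallel, either way round. With its own lid home (flange on the rim) the lid's point is 74 mm above this origin; a wrong lid stays 12 mm higher.
- trivet: patterned round trivet, 114 mm in diameter, 9 mm thick, lying empty on the worktop; origin at the centre of its underside. A handy stopover for a lid, which stands on its plug there.
- spice_right: bystander: spice jar with a brown cap, 41 mm in diameter, 105 mm high, standing behind the work, the right one of two; origin at the centre of its underside.
- spice_left: bystander: spice jar with a brown cap, 41 mm in diameter, 105 mm high, standing behind the work, the left one of two; origin at the centre of its underside.
- mug: bystander: white mug with one handle, 76 mm in diameter, 82 mm high, standing behind the work on the right; origin at the centre of its underside.

How it is judged:
By the outcome, as a careful person would: the job done as asked, in the order asked, and still so for the second after the job is handed in, with the robot touching nothing.
It also fails if it takes over 109 s, if anything falls off the work surface, if the arm or the gripper's body presses on something with over 40 N, if the wrist force passes 120 N, or if a joint passes its speed limit or range.

## Working session

There is one attempt and no reset: what is moved stays moved. The work goes in short steps, Python scripts to look and compute and a tool call to move; the robot and the scene stay as the last step left them, time stands still between calls to the robot, and variables do not carry over. Pictures are saved under pics/ and viewed, at most 14 in all, crops included, and the job is handed in when it is done.

Besides the shell and the picture viewer there is one more tool, called after ">>>" as name([rows], argument=value, ...), one row to a line, values as JSON. jog_arm: Moves the arm, as the interface text tells. Shift numbers are shares of 500 mm and turn numbers shares of 2 rad, none past 1 either way. Its arguments: {"type":"object","properties":{"steps":{"type":"array"}},"required":["steps"]}

```bash
mkdir -p pics; cat > h.py <<'E'
from cell import *
import numpy as np, cv2
def snap(name,tag):
    d=get_image(name); cv2.imwrite(f'pics/{tag}.png',cv2.cvtColor(d['pixels'],cv2.COLOR_RGB2BGR)); np.save(f'pics/{tag}.npy',d,allow_pickle=True); return d
def ray(d,u,v):
    f=192/np.tan(np.radians(d['vertical_fov'])/2)
    K=np.array([[f,0,d['cx']],[0,f,d['cy']],[0,0,1.]])
    p=cv2.undistortPoints(np.array([[[u,v]]],float),K,np.array([d['k1'],0,0,0.]))[0,0]
    return np.array([p[0],p[1],1.])
def onplane(d,u,v,z):
    R=np.array(d['R']);t=np.array(d['t']); c=-R.T@t; r=R.T@ray(d,u,v)
    return c+r*(z-c[2])/r[2]
def cloud(d):
    f=192/np.tan(np.radians(d['vertical_fov'])/2)
    K=np.array([[f,0,d['cx']],[0,f,d['cy']],[0,0,1.]])
    v,u=np.mgrid[:384,:512]
    p=cv2.undistortPoints(np.stack([u,v],-1).reshape(-1,1,2).astype(float),K,np.array([d['k1'],0,0,0.]))[:,0]
    z=d['depth'].reshape(-1,1); X=np.hstack([p*z,z]); 
    return ((X-np.array(d['t']))@np.array(d['R'])).reshape(384,512,3)
def load(tag): return np.load(f'pics/{tag}.npy',allow_pickle=True).item()
E
python3 - <<'E'
from h import *
print(read_state())
for n in('top','scene'):
    d=snap(n,n+'0'); print(n,d['vertical_fov'],d['k1'],d['R'],d['t'],-np.array(d['R']).T@d['t'])
E
```

```text
{'clock': 0.0, 'qpos': array([-1.24381075,  0.62936943,  0.03842587,  1.51838007, -0.02700383,
        0.99629163, -0.01997883]), 'qd': array([ 0.00103174, -0.00130012, -0.00109513,  0.00047835,  0.00039476,
       -0.00018624, -0.00059778]), 'tau': array([ 1.89355138e-03, -5.63408589e+01,  1.22632798e+00, -1.93442184e+01,
        1.07866983e-02,  1.05932631e-02, -2.56532033e-06]), 'eef_pos': array([248.64388572, 600.24109984, 403.76951062]), 'tool_rot': array([-3.13966172e+00,  1.42728454e-05,  2.74883892e+00]), 'force': array([-0.90454447, -0.14427636, -0.36516232]), 'torque': array([-0.0130976 , -0.00615507,  0.0124704 ]), 'gripper_force': 0.0, 'width': 85.2092978408891}
top 56.47142440476419 -0.1064799063662746 [[ 0.02720179 -0.99960685 -0.00679837]
 [-0.98846108 -0.02588345 -0.14924727]
 [ 0.14901263  0.01077971 -0.98877653]] [-24.98853293 578.93370107 834.5508454 ] [448.57454534 -18.99012519 911.41868699]
scene 46.06943360214577 -0.0900614556087201 [[-0.64225974 -0.76625618 -0.01881192]
 [-0.50840532  0.44424493 -0.73767911]
 [ 0.57360828 -0.46421752 -0.67488935]] [362.62309228 355.16607545 572.12738867] [ 85.28952497 385.67301537 654.94291295]
```

View pics/top0.png

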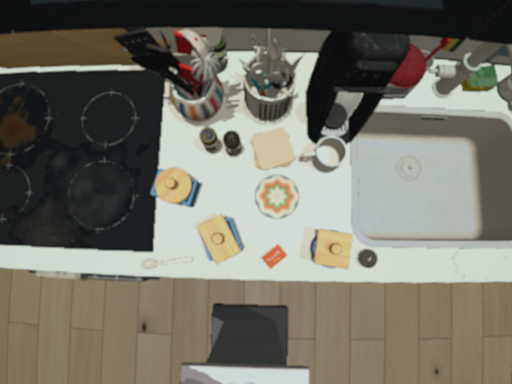

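View pics/scene0.png

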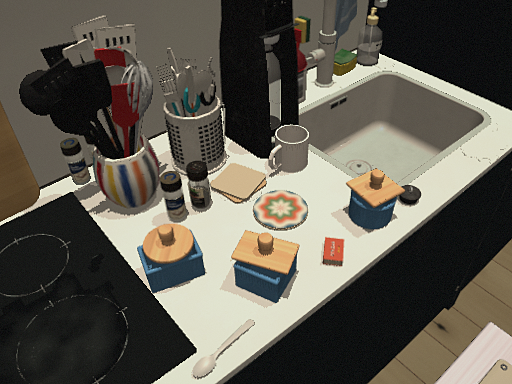

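The top view shows the round lid on the left dish (175,187), the oblong lid on the middle dish (220,240), the square lid on the right dish (332,250) and the trivet at (277,196). The jars are at (208,138) and (232,143), the mug at (330,152). The scene view agrees.

```bash
python3 - <<'E'
from h import *
for n in('top0','scene0'):
    d=load(n); P=cloud(d); ok=d['depth']>0
    hsv=cv2.cvtColor(d['pixels'],cv2.COLOR_RGB2HSV)
    c0={'L':(175,187),'M':(220,240),'R':(332,250)}
    for k,(u,v) in c0.items():
        c=onplane(load('top0'),u,v,80)
        near=ok&(np.hypot(P[...,0]-c[0],P[...,1]-c[1])<75)
        fl=near&(abs(P[...,2]-80)<7); kn=near&(P[...,2]>104)
        bl=near&(P[...,2]>5)&(P[...,2]<66)&(hsv[...,0]>95)&(hsv[...,0]<130)&(hsv[...,1]>90)
        r=cv2.minAreaRect(P[fl][:,:2].astype(np.float32))
        rb=cv2.minAreaRect(P[bl][:,:2].astype(np.float32))
        f=lambda r:[np.round(x,2) for x in r]
        print(n,k,'fl',fl.sum(),np.median(P[fl][:,2]).round(1),f(r),'kn',kn.sum(),P[kn].mean(0).round(1),P[kn].max(0).round(1),P[kn].min(0).round(1),'blue',bl.sum(),f(rb))
d=load('top0')
for nm,u,v,z in[('triv',277,196,9),('jarL',208,133,105),('jarR',232,138,105),('mug',330,150,82),('coaster',272,149,10)]: print(nm,onplane(d,u,v,z).round())
big=cv2.resize(cv2.imread('pics/top0.png')[160:280,145:365],None,fx=3.6,fy=3.6,interpolation=cv2.INTER_CUBIC);cv2.imwrite('pics/c1.png',big)
big=cv2.resize(cv2.imread('pics/scene0.png')[160:310,130:420],None,fx=2.7,fy=2.7,interpolation=cv2.INTER_CUBIC);cv2.imwrite('pics/c2.png',big)
E
```

```text
top0 L fl 916 80.4 [array([587.14, 182.06]), array([85.59, 85.45]), np.float64(47.07)] kn 1974 [646.4 177.2 607.7] [654.5 207.2 661.8] [575.2 144.4 104.5] blue 200 [array([584.57, 187.49]), array([107.15,  63.55]), np.float64(75.26)]
top0 M fl 1117 80.3 [array([463.08,  68.04]), array([100.68,  65.67]), np.float64(29.09)] kn 103 [462.7  67.7 111.7] [474.3  79.5 115.1] [451.7  56.7 106. ] blue 114 [array([464.41,  65.78]), array([78.46, 79.71]), np.float64(21.74)]
top0 R fl 1133 80.0 [array([ 445.86, -197.77]), array([83.55, 82.62]), np.float64(81.58)] kn 114 [ 446.3 -196.6  111. ] [ 458.7 -184.6  114.9] [ 434.1 -209.7  106.2] blue 32 [array([ 451.29, -156.33]), array([ 3.82, 34.15]), np.float64(84.02)]
scene0 L fl 1320 79.1 [array([587.77, 182.64]), array([86.04, 87.04]), np.float64(88.94)] kn 153 [585.  183.5 109.6] [599.6 194.8 112.9] [574.3 170.8 104.2] blue 1530 [array([574.24, 187.83]), array([100.01,  86.25]), np.float64(74.33)]
scene0 M fl 1676 78.9 [array([463.41,  68.55]), array([99.83, 67.5 ]), np.float64(29.34)] kn 166 [461.3  70.4 109.9] [475.2  81.3 113.9] [449.9  56.8 104.4] blue 1369 [array([462.34,  70.27]), array([82.89, 77.75]), np.float64(22.35)]
scene0 R fl 1070 78.9 [array([ 447.29, -197.39]), array([84.19, 83.24]), np.float64(82.38)] kn 118 [ 446.1 -194.3  109.9] [ 460.1 -183.8  113.7] [ 434.6 -207.7  104.5] blue 1046 [array([ 444.05, -191.41]), array([85.91, 80.37]), np.float64(26.88)]
triv [575. -70.   9.]
jarL [707. 100. 105.]
jarR [696.  43. 105.]
mug [ 680. -191.   82.]
coaster [698. -55.  10.]
```

View pics/c1.png

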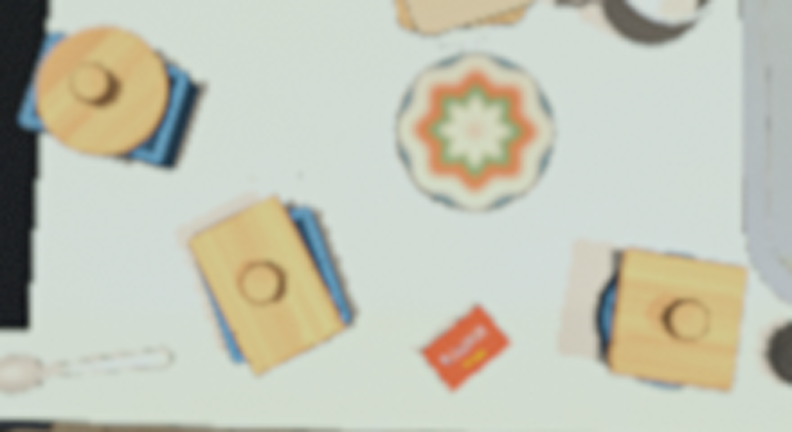

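View pics/c2.png

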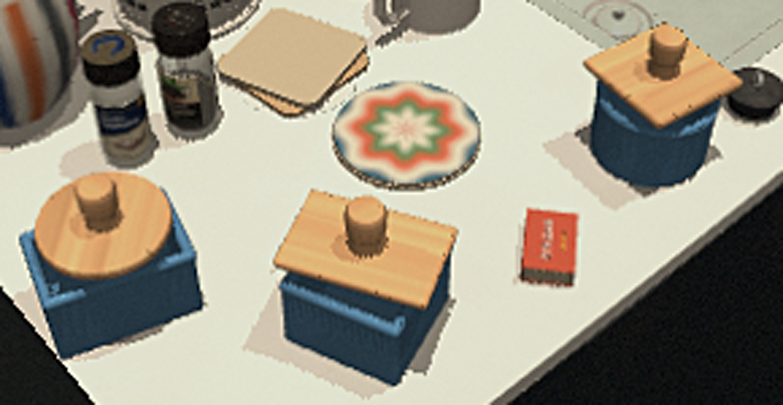

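The crops show an oblong dish on the left at about (105,100), a square dish in the middle and a round dish on the right, each with a wrong lid. Lid positions agree between the two cameras, so I'm moving.

>>> jog_arm([
  [0.3,-0.08,-0.082,0.017,0,0,0],
  [0.3,-0.08,-0.082,0.017,0,0,0],
  [0.3,-0.08,-0.082,0.017,0,0,0],
  [0.3,-0.08,-0.082,0.017,0,0,0],
  [0.3,-0.08,-0.082,0.017,0,0,0],
  [0.3,-0.08,-0.082,0.017,0,0,0],
  [0.3,-0.08,-0.082,0.017,0,0,0],
  [0.3,-0.08,-0.082,0.017,0,0,0],
  [0.3,-0.08,-0.082,0.017,0,0,0],
  [0.3,-0.08,-0.082,0.017,0,0,0],
])

```text
clock: 1.35
eef_pos: [461.9, 66.9, 319.3]
tool_rot: [3.141, 0.0, 2.749]
force: [2.0, 0.4, -0.6]
width: 55.3
gripper_force: 0.0
```

```bash
cat >> h.py <<'E'
def plan(x,y,z,yaw=None):
    "shift (tool axes, fractions) and turn from the present pose to grasp point x,y,z; yaw deg"
    s=read_state(); p=s['eef_pos']; r=s['tool_rot']
    from scipy.spatial.transform import Rotation as Ro
    R=Ro.from_euler('xyz',r).as_matrix()
    d=R.T@(np.array([x,y,z+155])-p)
    print('t',round(s['clock'],2),'tcp',p.round(1),'rot',np.degrees(r).round(2),'w',round(s['width'],1),'F',s['force'].round(1),'shift',(d/500).round(4),'' if yaw is None else ('turn z',round(-np.radians((yaw-np.degrees(r[2])+180)%360-180)/2,3)))
E
python3 - <<'E'
from h import *
print(read_state()['qpos'].round(2));plan(463.2,68.2,105)
E
```

```text
[-0.2   0.51  0.    2.1  -0.    0.53  0.98]
t 1.35 tcp [461.9  66.9 319.3] rot [179.99   0.   157.51] w 55.3 F [ 2.   0.4 -0.6] shift [-0.0015  0.0033  0.1187]
```

>>> jog_arm([
  [0.3,0,0.003,0.06,0,0,0],
  [0.3,0,0,0.058,0,0,0],
  [-1,0,0,0,0,0,0],
  [-1,0,0,0,0,0,0],
  [-1,0,0,0,0,0,0],
  [-1,0,0,0,0,0,0],
])

```text
clock: 2.1
eef_pos: [462.1, 70.3, 261.5]
tool_rot: [3.141, 0.001, 2.749]
force: [0.2, -0.0, -1.1]
width: 23.4
gripper_force: 58.8
```

```bash
python3 - <<'E'
from h import *
plan(463.2,68.2,105)
E
```

```text
t 2.1 tcp [462.1  70.3 261.5] rot [1.7995e+02 7.0000e-02 1.5751e+02] w 23.4 F [ 0.2 -0.  -1.1] shift [-0.0035 -0.003   0.0029]
```

>>> jog_arm([
  [-1,0,0,-0.05,0,0,0],
  [-1,0,0,-0.05,0,0,0],
  [-1,-0.08,-0.043,0,0,0,0],
  [-1,-0.08,-0.043,0,0,0,0],
  [-1,-0.08,-0.043,0,0,0,0],
  [-1,-0.076,-0.043,0,0,0,0],
  [-1,0,0,0.06,0,0,0],
  [-1,0,0,0.07,0,0,0],
  [-1,0,0,0.05,0,0,0],
  [-1,0,0,0.014,0,0,0],
])

```text
clock: 3.35
eef_pos: [574.3, -69.7, 212.5]
tool_rot: [-3.141, -0.003, 2.749]
force: [-0.1, 0.1, -1.3]
width: 23.1
gripper_force: 59.0
```

```bash
python3 - <<'E'
from h import *
plan(575,-70,55.5)
d=snap('top','top1'); snap('scene','scene1')
big=cv2.resize(cv2.imread('pics/top1.png')[160:280,145:365],None,fx=3.6,fy=3.6,interpolation=cv2.INTER_CUBIC);cv2.imwrite('pics/c3.png',big)
P=cloud(d);hsv=cv2.cvtColor(d['pixels'],cv2.COLOR_RGB2HSV);bl=(d['depth']>0)&(np.hypot(P[...,0]-463,P[...,1]-67)<75)&(hsv[...,0]>95)&(hsv[...,0]<130)&(hsv[...,1]>90)
print(cv2.minAreaRect(P[bl&(P[...,2]>52)&(P[...,2]<68)][:,:2].astype(np.float32)),(bl&(P[...,2]>52)&(P[...,2]<68)).sum())
E
```

```text
t 3.35 tcp [574.3 -69.7 212.5] rot [-1.7995e+02 -1.5000e-01  1.5750e+02] w 23.1 F [-0.1  0.1 -1.3] shift [-0.0014  0.      0.004 ] 
((463.4312744140625, 65.60820770263672), (77.45321655273438, 79.57324981689453), 22.29460906982422) 198
```

View pics/c3.png

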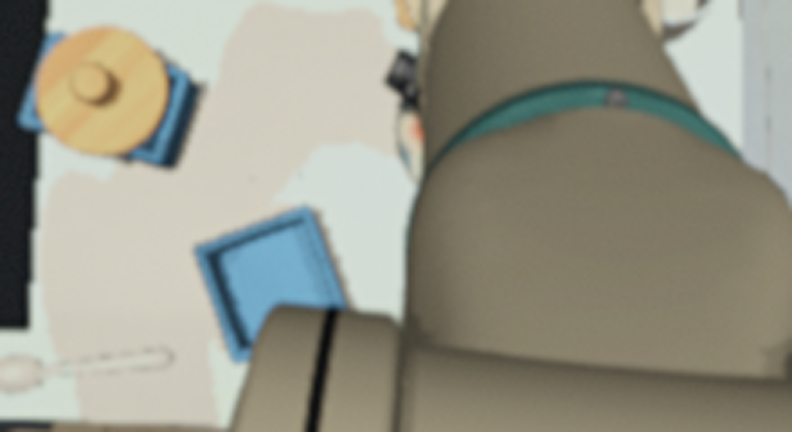

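The square dish is now open at crop (270,280), mostly visible with one corner under the arm. I'm releasing the lid on the trivet and going to the square lid.

>>> jog_arm([
  [-1,0,0,0.004,0,0,0],
  [0.3,0,0,0,0,0,0],
  [0.3,0,0,0,0,0,0],
  [0.3,0,0,-0.105,0,0,0],
  [0.3,0,0,-0.105,0,0,0],
  [0.3,0.035,-0.083,0,0,0,0],
  [0.3,0.035,-0.083,0,0,0,0],
  [0.3,0.035,-0.083,0,0,0,0],
  [0.3,0.034,-0.084,0,0,0,0],
  [0.3,0,0,0,0,0,0],
])

```text
clock: 4.7
eef_pos: [444.3, -200.1, 317.1]
tool_rot: [-3.14, -0.001, 2.742]
force: [1.2, 0.0, 0.6]
width: 55.6
gripper_force: 0.0
```

```bash
cat >> h.py <<'E'
def dish(d,x,y,zs=(52,68)):
    P=cloud(d);hsv=cv2.cvtColor(d['pixels'],cv2.COLOR_RGB2HSV);bl=(d['depth']>0)&(np.hypot(P[...,0]-x,P[...,1]-y)<75)&(hsv[...,0]>95)&(hsv[...,0]<130)&(hsv[...,1]>90)&(P[...,2]>zs[0])&(P[...,2]<zs[1])
    Q=P[bl]; r=cv2.minAreaRect(Q[:,:2].astype(np.float32)); print('dish',len(Q),[np.round(v,1) for v in r],'z',np.median(Q[:,2]).round(1),'circ',[np.round(v,1) for v in cv2.minEnclosingCircle(Q[:,:2].astype(np.float32))])
E
python3 - <<'E'
from h import *
plan(446.5,-197.5,106.5)
for n in('top','scene'): dish(snap(n,n+'2'),463,67)
E
```

```text
t 4.7 tcp [ 444.3 -200.1  317.1] rot [-1.7988e+02 -6.0000e-02  1.5711e+02] w 55.6 F [1.2 0.  0.6] shift [-0.0021  0.0067  0.1113] 
dish 281 [array([463.3,  65.4]), array([77.8, 80.5]), np.float64(22.1)] z 59.7 circ [array([462.7,  66. ]), np.float64(53.3)]
dish 733 [array([463.5,  67.2]), array([83.1, 84.2]), np.float64(22.1)] z 58.0 circ [array([464. ,  67.2]), np.float64(56.1)]
```

View pics/scene2.png

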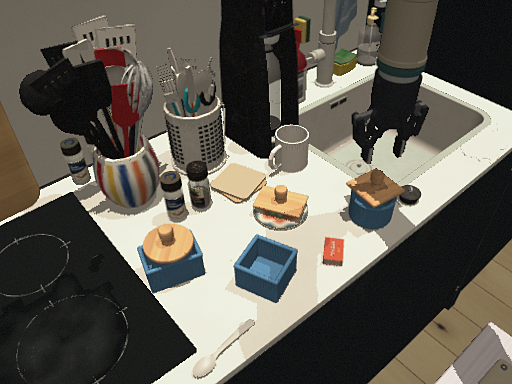

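The oblong lid stands on the trivet (281,202), the square dish is empty (266,267) and the gripper is over the square lid.

>>> jog_arm([
  [0.3,-0.002,0.007,0.05,0,0,0],
  [0.3,0,0,0.061,0,0,0],
  [-1,0,0,0,0,0,0],
  [-1,0,0,0,0,0,0],
  [-1,0,0,0,0,0,0],
  [-1,0,0,0,0,0,0],
])

```text
clock: 5.55
eef_pos: [449.6, -194.3, 262.0]
tool_rot: [3.141, 0.001, 2.749]
force: [0.3, -0.6, -1.3]
width: 23.6
gripper_force: 58.7
```

```bash
python3 - <<'E'
from h import *
plan(463.4,66.5,106.5,157.1+30)
E
```

```text
t 5.55 tcp [ 449.6 -194.3  262. ] rot [1.7999e+02 9.0000e-02 1.5750e+02] w 23.6 F [ 0.3 -0.6 -1.3] shift [0.1742 0.4925 0.0007] ('turn z', np.float64(-0.258))
```

>>> jog_arm([
  [-1,0,0,-0.05,0,0,0],
  [-1,0,0,-0.03,0,0,0],
  [-1,0.035,0.0985,0,0,0,0],
  [-1,0.035,0.0985,0,0,0,0],
  [-1,0.035,0.0985,0,0,0,0],
  [-1,0.035,0.0985,0,0,0,0],
  [-1,0.035,0.0985,0,0,0,-0.085],
  [-1,0,0,0,0,0,-0.088],
  [-1,0,0,0,0,0,-0.088],
  [-1,0,0,0,0,0,0],
])

```text
clock: 6.8
eef_pos: [462.8, 66.7, 301.5]
tool_rot: [3.141, 0.001, -3.014]
force: [-0.0, -0.4, -1.0]
width: 23.0
gripper_force: 59.1
```

```bash
cat >> h.py <<'E'
def lid(d,x,y,z,w=5,rad=70):
    "wood-coloured flange points near height z"
    P=cloud(d);hsv=cv2.cvtColor(d['pixels'],cv2.COLOR_RGB2HSV)
    m=(d['depth']>0)&(np.hypot(P[...,0]-x,P[...,1]-y)<rad)&(abs(P[...,2]-z)<w)&(hsv[...,0]>8)&(hsv[...,0]<28)&(hsv[...,1]>70)
    Q=P[m]; r=cv2.minAreaRect(Q[:,:2].astype(np.float32)); print('lid',len(Q),[np.round(v,1) for v in r],'z',np.median(Q[:,2]).round(1),'circ',[np.round(v,1) for v in cv2.minEnclosingCircle(Q[:,:2].astype(np.float32))])
E
python3 - <<'E'
from h import *
d=snap('scene','scene3')
plan(463.4,66.5,106.5)
lid(d,463,67,120,9)
cv2.imwrite('pics/c4.png',cv2.resize(cv2.imread('pics/scene3.png')[170:310,130:350],None,fx=3.5,fy=3.5,interpolation=cv2.INTER_CUBIC))
e=snap('top','top3'); dish(e,446,-197)
E
```

```text
t 6.85 tcp [462.8  66.5 301.5] rot [ 1.7999e+02  3.0000e-02 -1.7281e+02] w 23.4 F [-1.2  0.4 -1. ] shift [-0.0011 -0.0001  0.08  ] 
lid 1415 [array([463.2,  67.5]), array([82.1, 83.2]), np.float64(22.7)] z 118.9 circ [array([463. ,  68.5]), np.float64(55.5)]
dish 251 [array([ 446.9, -196. ]), array([84.3, 82.2]), np.float64(75.2)] z 59.3 circ [array([ 445.8, -195.2]), np.float64(43.4)]
```

View pics/c4.png

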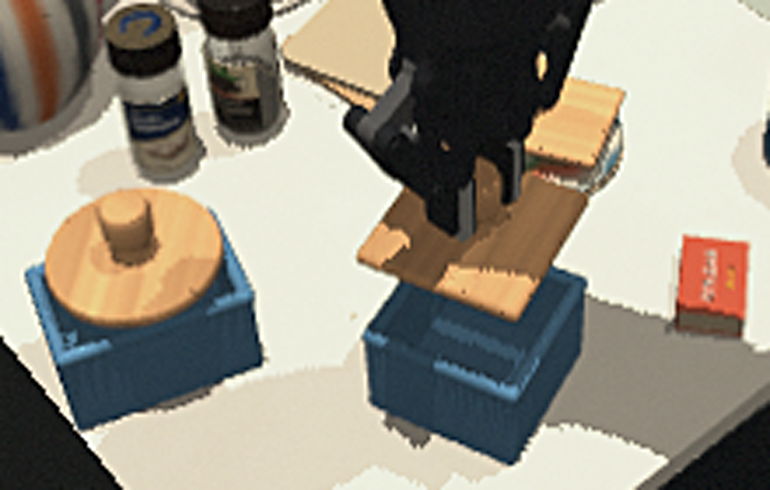

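The lid hangs centred and square above the dish, by the same camera within 0.5 mm. I'm lowering it.

>>> jog_arm([
  [-1,0,0,0.05,0,0,0],
  [-1,0,0,0.03,0,0,0],
  [-1,0,0,0.012,0,0,0],
  [-1,0,0,0.01,0,0,0],
  [-1,0,0,0,0,0,0],
])

```text
clock: 7.52
eef_pos: [462.9, 66.7, 250.3]
tool_rot: [-3.142, 0.0, -3.013]
force: [-0.4, 0.1, -1.2]
width: 23.4
gripper_force: 59.1
```

>>> jog_arm([
  [0.3,0,0,0,0,0,0],
  [0.3,0,0,0,0,0,0],
  [0.3,0,0,-0.07,0,0,0],
  [0.3,0,0,-0.07,0,0,0],
  [0.3,-0.092,0.066,0,0,0,0],
  [0.3,-0.092,0.066,0,0,0,0],
  [0.3,-0.093,0.066,0,0,0,0],
  [0.3,0,0,0,0,0,0],
  [0.3,0,0,0,0,0,0],
])

```text
clock: 8.65
eef_pos: [586.7, 182.3, 319.8]
tool_rot: [-3.141, -0.002, -3.012]
force: [-1.1, -0.4, 0.7]
width: 55.7
gripper_force: 0.0
```

```bash
python3 - <<'E'
from h import *
plan(587.4,182.3,106.5)
d=snap('scene','scene4');lid(d,463,67,68,9); dish(d,446,-197)
e=snap('top','top4'); lid(e,463,67,68,9);dish(e,446,-197)
E
```

```text
t 8.65 tcp [586.7 182.3 319.8] rot [-1.7995e+02 -9.0000e-02 -1.7259e+02] w 55.7 F [-1.1 -0.4  0.7] shift [-1.500e-03 -1.000e-04  1.167e-01] 
lid 1620 [array([463.8,  67.6]), array([82. , 83.6]), np.float64(23.4)] z 66.8 circ [array([464.,  68.]), np.float64(55.5)]
dish 459 [array([ 446.8, -195.7]), array([87.1, 87.8]), np.float64(59.4)] z 57.8 circ [array([ 446.4, -197.1]), np.float64(45.2)]
lid 1064 [array([463.7,  66.9]), array([81.3, 80.2]), np.float64(23.4)] z 68.5 circ [array([464.3,  65.9]), np.float64(54.0)]
dish 252 [array([ 446.2, -196.1]), array([82.6, 84.3]), np.float64(1.0)] z 59.5 circ [array([ 446. , -195.4]), np.float64(43.7)]
```

The square lid is home (flange top 68 mm). The round dish is at about (446.4,-196). I'm grasping the round lid.

>>> jog_arm([
  [0.3,-0.001,0,0.06,0,0,0],
  [0.3,0,0,0.056,0,0,0],
  [0.3,0,0,0,0,0,0],
  [-1,0,0,0,0,0,0],
  [-1,0,0,0,0,0,0],
  [-1,0,0,0,0,0,0],
  [-1,0,0,0,0,0,0],
])

```text
clock: 9.62
eef_pos: [588.4, 182.6, 263.8]
tool_rot: [-3.141, 0.002, -3.013]
force: [-1.0, -2.1, 6.1]
width: 23.1
gripper_force: 58.9
```

```bash
python3 - <<'E'
from h import *
plan(446.4,-196.2,106.5)
E
```

```text
t 9.62 tcp [588.4 182.6 263.8] rot [-1.7999e+02  1.3000e-01 -1.7262e+02] w 23.1 F [-1.  -2.1  6.1] shift [ 0.3788 -0.7148  0.0038]
```

>>> jog_arm([
  [-1,0,0,-0.04,0,0,0],
  [-1,0,0,-0.04,0,0,0],
  [-1,0.054,-0.102,0,0,0,0],
  [-1,0.054,-0.102,0,0,0,0],
  [-1,0.054,-0.102,0,0,0,0],
  [-1,0.054,-0.102,0,0,0,0],
  [-1,0.054,-0.102,0,0,0,0],
  [-1,0.054,-0.102,0,0,0,0],
  [-1,0.055,-0.103,0,0,0,0],
  [-1,0,0,0,0,0,0],
])

```text
clock: 10.88
eef_pos: [443.5, -201.5, 302.3]
tool_rot: [-3.139, -0.002, -3.023]
force: [0.7, 1.7, -0.9]
width: 23.5
gripper_force: 59.2
```

```bash
python3 - <<'E'
from h import *
d=snap('scene','scene5'); plan(446.4,-196.2,106.5)
lid(d,446,-196,120,9); 
e=snap('top','top5'); 
dish(d,584,187);dish(e,584,187)
lid(d,575,-70,29,9);lid(e,575,-70,29,9)
cv2.imwrite('pics/c5.png',cv2.resize(cv2.imread('pics/scene5.png')[140:290,130:420],None,fx=2.7,fy=2.7,interpolation=cv2.INTER_CUBIC))
E
```

```text
t 10.93 tcp [ 444.9 -198.6  302.5] rot [-179.94    0.   -172.94] w 23.4 F [ 1.1  0.5 -1.6] shift [-0.0036  0.0045  0.0819] 
lid 921 [array([ 440.8, -198.4]), array([84.1, 82.5]), np.float64(34.0)] z 117.6 circ [array([ 441.3, -199.9]), np.float64(45.1)]
dish 715 [array([584.9, 185. ]), array([100. ,  68.3]), np.float64(74.7)] z 58.1 circ [array([586.2, 184.4]), np.float64(59.2)]
dish 324 [array([584. , 184.8]), array([101.6,  63. ]), np.float64(75.0)] z 59.9 circ [array([583.8, 184.7]), np.float64(56.8)]
lid 1045 [array([578.1, -70.1]), array([99.6, 68.5]), np.float64(31.2)] z 27.5 circ [array([578.5, -68.9]), np.float64(57.6)]
lid 912 [array([577.3, -70.6]), array([98.1, 65.5]), np.float64(29.7)] z 28.8 circ [array([575.8, -68.7]), np.float64(55.7)]
```

View pics/c5.png

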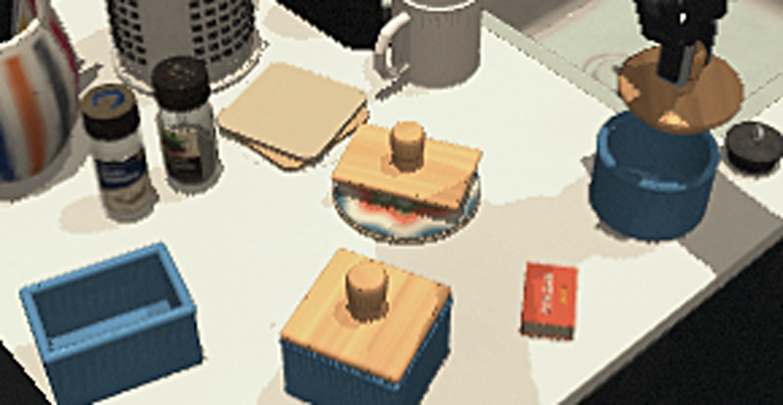

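The square lid is home, the oblong dish is empty at the left, and the round lid is above the round dish. The arm had not settled yet, so I'll trim and look again.

>>> jog_arm([
  [-1,0,0,0,0,0,0],
  [-1,0,0,0,0,0,0],
  [-1,0,0,0,0,0,0],
])

```text
clock: 11.35
eef_pos: [446.4, -195.2, 302.2]
tool_rot: [3.141, 0.0, -3.01]
force: [0.6, -0.5, -0.9]
width: 23.4
gripper_force: 59.2
```

```bash
python3 - <<'E'
from h import *
d=snap('scene','scene6'); plan(446.4,-196.2,106.5)
lid(d,446,-196,120,12); dish(d,446,-196)
e=snap('top','top6');lid(e,446,-196,120,12)
E
```

```text
t 11.4 tcp [ 446.3 -195.4  302.2] rot [ 179.99    0.   -172.51] w 23.3 F [ 0.9  1.  -0.3] shift [-0.0001 -0.0015  0.0814] 
lid 948 [array([ 444.8, -191.8]), array([83.3, 84.1]), np.float64(37.6)] z 117.4 circ [array([ 445.2, -193.6]), np.float64(44.2)]
dish 322 [array([ 442.2, -189.3]), array([86.8, 72.6]), np.float64(31.2)] z 58.0 circ [array([ 446.1, -195.5]), np.float64(44.0)]
lid 398 [array([ 444. , -181.1]), array([85.8, 54.2]), np.float64(1.7)] z 118.2 circ [array([ 444.3, -192.8]), np.float64(43.3)]
```

>>> jog_arm([
  [-1,-0.002,-0.003,0.03,0,0,0],
  [-1,0,0,0.03,0,0,0],
  [-1,0,0,0.02,0,0,0],
  [-1,0,0,0.01,0,0,0],
  [-1,0,0,0.009,0,0,0],
  [-1,0,0,0,0,0,0],
])

```text
clock: 12.2
eef_pos: [447.2, -197.5, 252.7]
tool_rot: [-3.142, 0.0, -3.012]
force: [0.1, -0.1, -1.3]
width: 23.5
gripper_force: 59.2
```

>>> jog_arm([
  [0.3,0,0,0,0,0,0],
  [0.3,0,0,0,0,0,0],
  [0.3,0,0,-0.06,0,0,0],
  [0.3,0,0,-0.06,0,0,0],
  [0.3,-0.073,0.055,0,0,0,0],
  [0.3,-0.073,0.055,0,0,0,0],
  [0.3,-0.073,0.055,0,0,0,0],
  [0.3,-0.072,0.054,0,0,0,0],
  [0.3,0,0,0,0,0,0],
  [0.3,0,0,0,0,0,0],
])

```text
clock: 13.45
eef_pos: [576.8, -70.6, 312.5]
tool_rot: [-3.141, -0.001, -3.012]
force: [0.6, -0.5, 0.4]
width: 55.2
gripper_force: 0.0
```

```bash
python3 - <<'E'
from h import *
d=snap('scene','scene7'); plan(577.5,-70.3,55.5)
lid(d,446,-196,68,9); e=snap('top','top7');lid(e,446,-196,68,9)
E
```

```text
t 13.5 tcp [576.5 -71.2 312.6] rot [-1.7996e+02 -8.0000e-02 -1.7267e+02] w 55.4 F [ 0.1 -0.1 -0.4] shift [-0.0025  0.0017  0.2041] 
lid 960 [array([ 444.8, -195.7]), array([87. , 86.2]), np.float64(34.9)] z 66.9 circ [array([ 445.2, -196.5]), np.float64(44.6)]
lid 0 [array([0., 0.]), array([0., 0.]), np.float64(0.0)] z nan circ [array([0., 0.]), np.float64(0.0)]
  return _methods._mean(a, axis=axis, dtype=dtype,
  ret = ret.dtype.type(ret / rcount)
```

The round lid is home. Next is the oblong lid on the trivet.

>>> jog_arm([
  [0.3,-0.002,0.001,0.07,0,0,0],
  [0.3,0,0,0.07,0,0,0],
  [0.3,0,0,0.062,0,0,0],
  [0.3,0,0,0,0,0,0],
  [-1,0,0,0,0,0,0],
  [-1,0,0,0,0,0,0],
  [-1,0,0,0,0,0,0],
  [-1,0,0,0,0,0,0],
])

```text
clock: 14.55
eef_pos: [578.9, -70.1, 213.4]
tool_rot: [-3.14, 0.003, -3.013]
force: [-0.9, -1.9, 6.2]
width: 23.1
gripper_force: 58.8
```

```bash
python3 - <<'E'
from h import *
plan(584.5,184.9,102.5,-172.7+45)
E
```

```text
t 14.55 tcp [578.9 -70.1 213.4] rot [-1.7992e+02  1.5000e-01 -1.7263e+02] w 23.1 F [-0.9 -1.9  6.2] shift [-0.0768  0.5043 -0.0886] ('turn z', np.float64(-0.392))
```

>>> jog_arm([
  [-1,0,0,-0.06,0,0,0],
  [-1,0,0,-0.064,0,0,0],
  [-1,0,0,-0.06,0,0,0],
  [-1,-0.0154,0.101,0,0,0,0],
  [-1,-0.0154,0.101,0,0,0,0],
  [-1,-0.0154,0.101,0,0,0,0],
  [-1,-0.0154,0.101,0,0,0,0],
  [-1,-0.0154,0.1,0,0,0,0],
])

```text
clock: 15.55
eef_pos: [583.7, 187.1, 304.3]
tool_rot: [3.141, 0.001, -3.012]
force: [0.8, 0.2, -0.6]
width: 23.0
gripper_force: 59.4
```

>>> jog_arm([
  [-1,0,0,0,0,0,-0.078],
  [-1,0,0,0,0,0,-0.078],
  [-1,0,0,0,0,0,-0.078],
  [-1,0,0,0,0,0,-0.078],
  [-1,0,0,0,0,0,-0.08],
  [-1,0,0,0,0,0,0],
  [-1,0,0,0,0,0,0],
])

```text
clock: 16.42
eef_pos: [583.9, 185.2, 303.9]
tool_rot: [-3.141, 0.0, -2.231]
force: [0.3, 0.7, -1.0]
width: 23.0
gripper_force: 59.4
```

```bash
python3 - <<'E'
from h import *
d=snap('scene','scene8'); plan(584.5,184.9,102.5)
lid(d,584,185,122,12); e=snap('top','top8'); lid(e,584,185,122,12)
cv2.imwrite('pics/c6.png',cv2.resize(cv2.imread('pics/scene8.png')[160:310,100:320],None,fx=3.5,fy=3.5,interpolation=cv2.INTER_CUBIC))
E
```

```text
t 16.48 tcp [583.9 185.3 303.9] rot [-179.99   -0.   -127.8 ] w 22.8 F [ 0.6 -0.  -0.6] shift [-0.0001 -0.0014  0.0927] 
lid 1554 [array([583.4, 185.3]), array([99.5, 67.3]), np.float64(75.1)] z 118.2 circ [array([582.9, 185.6]), np.float64(57.6)]
lid 593 [array([577.1, 167. ]), array([61.1, 65.1]), np.float64(73.5)] z 119.8 circ [array([577.5, 165.7]), np.float64(40.9)]
```

View pics/c6.png

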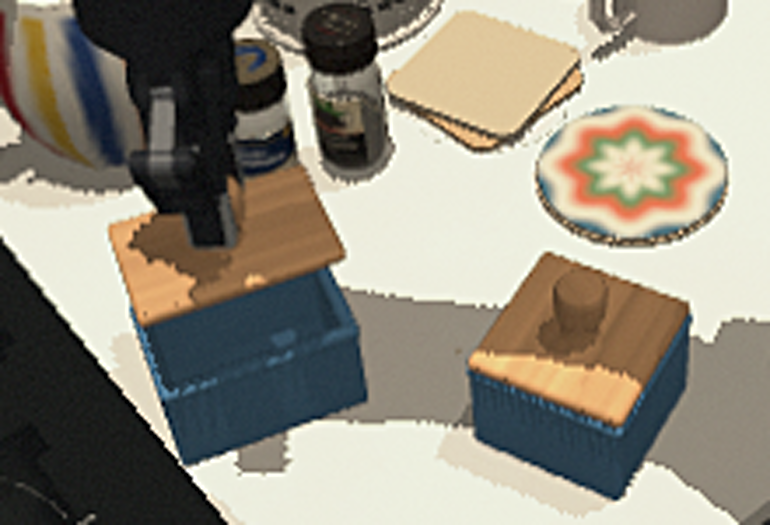

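The oblong lid hangs aligned over its dish, about 1.3 mm off, and I'm trimming that on the way down.

>>> jog_arm([
  [-1,-0.001,-0.002,0.03,0,0,0],
  [-1,0,0,0.03,0,0,0],
  [-1,0,0,0.02,0,0,0],
  [-1,0,0,0.012,0,0,0],
  [-1,0,0,0.009,0,0,0],
  [-1,0,0,0,0,0,0],
])

```text
clock: 17.27
eef_pos: [585.2, 185.2, 253.3]
tool_rot: [-3.141, 0.0, -2.228]
force: [-0.3, -0.2, -0.3]
width: 23.0
gripper_force: 59.4
```

>>> jog_arm([
  [0.3,0,0,0,0,0,0],
  [0.3,0,0,0,0,0,0],
  [0.3,0,0,-0.06,0,0,0],
  [0.3,0,0,-0.1,0,0,0],
  [0.3,0,0,-0.1,0,0,0],
  [0.3,0,0,-0.06,0,0,0],
  [0.3,0,0,0,0,0,0],
  [0.3,0,0,0,0,0,0],
])

```text
clock: 18.27
eef_pos: [584.7, 184.8, 412.6]
tool_rot: [3.141, -0.001, -2.229]
force: [0.4, 0.0, -0.7]
width: 55.5
gripper_force: 0.0
```

```bash
python3 - <<'E'
from h import *
d=snap('scene','scene9'); plan(584.5,184.9,102.5)
for p in((584,185),(463,67),(446,-196)): lid(d,*p,68,9)
E
```

```text
t 18.32 tcp [584.7 184.8 412. ] rot [ 1.7994e+02 -1.1000e-01 -1.2768e+02] w 56.1 F [-0.5 -0.3  1. ] shift [-6.00e-04  1.00e-04  3.09e-01] 
lid 1523 [array([584.2, 185.5]), array([99.6, 67.4]), np.float64(74.7)] z 67.3 circ [array([583.9, 185.6]), np.float64(57.5)]
lid 1611 [array([463.6,  67.6]), array([81.4, 84.1]), np.float64(23.0)] z 66.9 circ [array([463.7,  68. ]), np.float64(55.6)]
lid 958 [array([ 445.5, -196. ]), array([85.4, 86.8]), np.float64(6.8)] z 67.0 circ [array([ 446.1, -195.7]), np.float64(44.8)]
```

View pics/scene9.png

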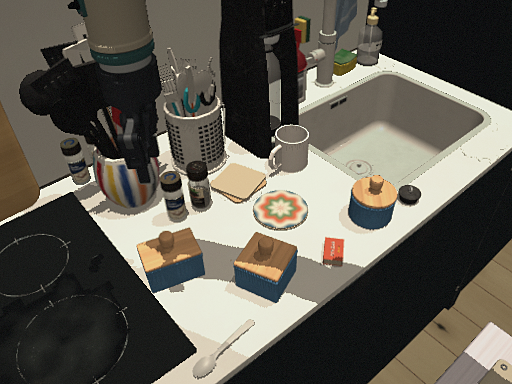

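All three lids sit home, at (171,255), (266,260) and (373,198), with flange tops at 67 mm. The jars and mug still stand and the arm is clear.

```bash
python3 -c "
from cell import *
print(finish_job())"
```

```text
the job is handed in; nothing more can be done
None
```

Job handed in at about 18 s of the 109 s allowed: all three lids are fully home in their own dishes (flange tops at about 67 mm in the last image), the dishes are where they stood, and the spice jars and mug are still upright.

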